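# Line up the sample mugs by height

## Task

Line the four loose navy mugs up by height on the sample board: one upright and centred on each cork pad, the tallest on the pad next to the steel end stop and each next one shorter, down to the shortest at the far end. Do not knock any of them over, and set them down rather than dropping them.

Things in the scene. Friction and masses are not known exactly. Their poses are not given: they have to be found in the camera images.
- mug_100: Ceramic mug, navy outside, white inside and rim, 100 mm tall (the tallest of the four), open at the top; straight round body 62 mm in diameter, wall 4 mm; about 240 g. Origin: centre of its underside, z up. Handle along its own +y, 20 mm beyond the body, 8 mm thick, from 30 to 82 mm up; its own x axis crosses the plain sides, good to grip. Starts upright on the table, robot side of the board.
- mug_85: Ceramic mug, navy outside, white inside and rim, 85 mm tall (second tallest of the four), open at the top; straight round body 58 mm in diameter, wall 4 mm; about 190 g. Origin: centre of its underside, z up. Handle along its own +y, 20 mm beyond the body, 8 mm thick, from 26 to 70 mm up; its own x axis crosses the plain sides, good to grip. Starts upright on the table, robot side of the board.
- mug_70: Ceramic mug, navy outside, white inside and rim, 70 mm tall (third tallest of the four), open at the top; straight round body 54 mm in diameter, wall 4 mm; about 150 g. Origin: centre of its underside, z up. Handle along its own +y, 20 mm beyond the body, 8 mm thick, from 21 to 57 mm up; its own x axis crosses the plain sides, good to grip. Starts upright on the table, robot side of the board.
- mug_55: Ceramic mug, navy outside, white inside and rim, 55 mm tall (the shortest of the four), open at the top; straight round body 50 mm in diameter, wall 4 mm; about 110 g. Origin: centre of its underside, z up. Handle along its own +y, 20 mm beyond the body, 8 mm thick, from 16 to 45 mm up; its own x axis crosses the plain sides, good to grip. Starts upright on the table, robot side of the board.
- pad_a: Flat round cork pad, diameter 76 mm, 4 mm thick, fixed on a plywood board (110 x 600 x 9 mm, fixed on the table): one of four identical pads in a row along the board, about 108 mm from one to the next; which name lies where in the row changes. Origin: centre of its underside, at 9 mm height; pad top at 13 mm.
- pad_b: Flat round cork pad, diameter 76 mm, 4 mm thick, fixed on a plywood board (110 x 600 x 9 mm, fixed on the table): one of four identical pads in a row along the board, about 108 mm from one to the next; which name lies where in the row changes. Origin: centre of its underside, at 9 mm height; pad top at 13 mm.
- pad_c: Flat round cork pad, diameter 76 mm, 4 mm thick, fixed on a plywood board (110 x 600 x 9 mm, fixed on the table): one of four identical pads in a row along the board, about 108 mm from one to the next; which name lies where in the row changes. Origin: centre of its underside, at 9 mm height; pad top at 13 mm.
- pad_d: Flat round cork pad, diameter 76 mm, 4 mm thick, fixed on a plywood board (110 x 600 x 9 mm, fixed on the table): one of four identical pads in a row along the board, about 108 mm from one to the next; which name lies where in the row changes. Origin: centre of its underside, at 9 mm height; pad top at 13 mm.
- end_stop: Bare steel end stop fixed on one end of the board, in line with the pads: foot 70 x 56 x 4 mm with an upright plate 70 mm wide, 5 mm thick, 89 mm high in all, standing across the row. About 100 mm from the nearest pad; at the left or right end (a white jar, 55 mm tall, stands at the other). Origin: centre of its underside, at 9 mm height.
Not all that is in view belongs to the job. What is shaped like the mug_70 but pink or red is not meant.

How it is judged (in metres and radians):
At the end, for the whole second after the job is handed in: Each mug stands upright (within 0.1 rad), at rest, on a pad with its centre within 12 mm of the pad's centre; counted from the steel end stop the mugs are 100, 85, 70 and 55 mm tall ((horizontal distance between mug_100 and pad_a below 0.012 m or horizontal distance between mug_100 and pad_b below 0.012 m or horizontal distance between mug_100 and pad_c below 0.012 m or horizontal distance between mug_100 and pad_d below 0.012 m) and horizontal distance between mug_100 and end_stop between 0.05 and 0.15 m and height (world z) of mug_100 between 0.009 and 0.017 m and angle between each of mug_100, mug_85, mug_70, mug_55's own z axis and vertical below 0.1 rad and linear speed of each of mug_100, mug_85, mug_70, mug_55 below 0.02 m/s and angular speed of each of mug_100, mug_85, mug_70, mug_55 below 0.2 rad/s and (horizontal distance between mug_85 and pad_a below 0.012 m or horizontal distance between mug_85 and pad_b below 0.012 m or horizontal distance between mug_85 and pad_c below 0.012 m or horizontal distance between mug_85 and pad_d below 0.012 m) and horizontal distance between mug_85 and end_stop between 0.158 and 0.258 m and height (world z) of mug_85 between 0.009 and 0.017 m and (horizontal distance between mug_70 and pad_a below 0.012 m or horizontal distance between mug_70 and pad_b below 0.012 m or horizontal distance between mug_70 and pad_c below 0.012 m or horizontal distance between mug_70 and pad_d below 0.012 m) and horizontal distance between mug_70 and end_stop between 0.266 and 0.366 m and height (world z) of mug_70 between 0.009 and 0.017 m and (horizontal distance between mug_55 and pad_a below 0.012 m or horizontal distance between mug_55 and pad_b below 0.012 m or horizontal distance between mug_55 and pad_c below 0.012 m or horizontal distance between mug_55 and pad_d below 0.012 m) and horizontal distance between mug_55 and end_stop between 0.374 and 0.474 m and height (world z) of mug_55 between 0.009 and 0.017 m); the robot touches nothing.
It fails at once if a mug is knocked over (tilted more than 0.6 rad) (angle between any of mug_100, mug_85, mug_70, mug_55's own z axis and vertical above 0.6 rad).
It fails at once if a mug is dropped or thrown: faster than 0.6 m/s while no finger touches it (a fall of about 20 mm) ((linear speed of mug_100 above 0.6 m/s and contact force between mug_100 and the fingers below 0.05 N) or (linear speed of mug_85 above 0.6 m/s and contact force between mug_85 and the fingers below 0.05 N) or (linear speed of mug_70 above 0.6 m/s and contact force between mug_70 and the fingers below 0.05 N) or (linear speed of mug_55 above 0.6 m/s and contact force between mug_55 and the fingers below 0.05 N)).
It also fails if it takes over 91 s, if anything falls off the work surface, if the arm or the gripper's body presses on something with over 40 N, if the wrist force passes 120 N, or if a joint passes its speed limit or range.

## Robot

A 6-joint arm with a two-finger parallel gripper is mounted at the origin on the work surface. World frame = base frame: x ahead of the robot, y to its left, z up, the work surface at z = 0. Lengths are in mm, angles in degrees, forces in N, time in s.
With the tool pointing down it reaches from about 325 to 875 mm from the base axis. Payload 4.4 kg.
Tool frame: the origin (TCP) lies midway between the tips of the shut fingers; the grasp point (between the pads) lies 19 mm behind it (env.grasp_offset is the distance from the TCP to the grasp point, in mm); z points along the fingers, y is the line along which they close (so a half turn about z gives the same grasp; the last joint's range is limited). The gripper opens to 85 mm and grips with 20 to 120 N. Pads are 22 mm wide; open, the fingers measure 114 mm over their backs; the gripper's body (76 mm by 85 mm) begins 54 mm behind the grasp point. The pads swing forward as they close: fully open they stand 13 mm farther back than shut.
Start: joints at [63.111, 11.837, 88.321, -0, 79.842, -8.623], TCP at [180.23, 546.026, 231.282] pointing down, gripper open.
Joint ranges: [-156.59, 156.59], [-49.26, 127.26], [12.9, 141.05], [-63.56, 243.56], [4.71, 150.69], [-161.64, 161.64]. Speed limits (degrees/s): [159.86, 159.86, 180, 180, 180, 180].

## Interface

Orientations are given as a 3x3 rotation matrix whose columns are the frame's x, y, z axes.
In Python, from plant import env gives the robot as it stands.
- The arm moves only by the tool step_arm, never from a script. Its argument "increments" is a list of rows, each a list of 3 entries, a list of its own where there are three numbers: the shift along the tool's x, y, z each as a share of 500 mm, from -1 to 1, then the turn, a rotation vector about the tool's x, y, z each as a share of 2 pi rad, from -1 to 1, then the opening, from 0 (shut) to 1 (fully open). A call has 1 to 20 rows; each row shifts and turns the commanded pose from where the row before left it, along the tool's axes as they then stand; what a row does not reach is not made up. A row lasts 1/12 s, in which the tool goes at most 41.7 mm and 7.16 degrees, less where a joint would pass 70% of its speed; a pose out of reach is approached as far as the arm can. A call with a number of a shift or a turn outside -1 to 1 is refused whole. A call with a gripper value outside its range is refused whole. The fingers move at their own pace and stop on an object; "squeeze" is the grip in N (left out, the last holds). Time passes only in rows, so rows that do not move let the fingers close. It gives the time, the measured TCP pose, the force, the opening and the grip force at its end, in the units of the state.
- env.observe(): the state, without advancing time (a new reading comes with each control period).
- env.capture(name): name is "scene" or "top" or "wrist"; returns a dict with "frame" (480x640x3 uint8, red, green, blue), "range_z" (480x640 float32, mm along the optical axis (not along the pixel's ray), 0 where there is no reading), "vertical_fov" (degrees; the focal length in pixels is half the picture's height over the tangent of half this angle, whatever the lens; pixels are square), "cx", "cy" (the principal point, pixels), "R" (3x3) and "t" (3): a world point X has camera coordinates R X + t. Camera axes: x right, y down, z forward; pixel columns grow to the right and rows downward; lengths in mm; the calibration is good to about 2 mm. A picture is of the moment at which its call begins.
- env.finish_job(): hands the job in; it is judged then, once.
The state is a dict: "time_s": time; "joint_pos": joint angles; "dq": joint speeds; "effort": joint torques, N m; "ee_pos": TCP position; "ee_rot": TCP orientation; "wrist_force": force on the tool from outside, world axes, zero at the start; "ft_torque": the same for the moment, N m; "width": finger opening in mm; "finger_force": force on a finger pad.
Only numpy, scipy, OpenCV 4.12 (cv2) and the standard library are available. Lean on these libraries where they do the work, as an engineer would, in place of code of your own. Each camera call takes 0.05 s, during which the arm holds its last target. There are 200 camera calls.

## Working session

There is one attempt and no reset: what is moved stays moved. The work goes in short steps, Python scripts to look and compute and a tool call to move; the robot and the scene stay as the last step left them, time stands still between calls to the robot, and variables do not carry over. Pictures are saved under pics/ and viewed, at most 14 in all, crops included, and the job is handed in when it is done.

Besides the shell and the picture viewer there is one more tool, called after ">>>" by a JSON object that holds its "op" and its "data", one argument or row to a line. step_arm: Moves the arm, as the interface text tells. Shift numbers are shares of 500 mm and turn numbers shares of 2 pi rad, none past 1 either way. Its arguments: {"type":"object","properties":{"increments":{"type":"array","items":{"type":"array"}},"squeeze":{"type":"number"}},"required":["increments"]}

```bash
mkdir -p pics; ls
python3 - <<'E'
from plant import env
import cv2,numpy as np
o=env.observe();print(o['time_s'],o['ee_pos'],np.round(o['ee_rot'],3).tolist(),o['width'],env.grasp_offset)
for n in['top','scene']:
    c=env.capture(n);cv2.imwrite(f'pics/{n}0.png',c['frame'][...,::-1]);np.savez(f'{n}0.npz',**c)
    print(n,c['vertical_fov'],c['cx'],c['cy'],np.round(c['R'],3).tolist(),c['t'])
E
```

```text
pics
0.0 [179.8868229  545.32035253 230.11015094] [[-0.95, 0.313, -0.001], [0.313, 0.95, -0.002], [0.0, -0.002, -1.0]] 85.56625064084945 18.700000000000003
top 54.20217899095366 309.39513240297833 242.61762041925783 [[-0.001, -1.0, -0.003], [-0.98, 0.001, -0.198], [0.198, 0.003, -0.98]] [-38.98789931 504.45551069 860.5444336 ]
scene 45.128850273637994 316.75831279266947 232.9995845582119 [[0.57, 0.822, -0.006], [0.635, -0.445, -0.631], [-0.521, 0.356, -0.776]] [-266.38772318 -319.75740059 1305.02441121]
```

View pics/top0.png

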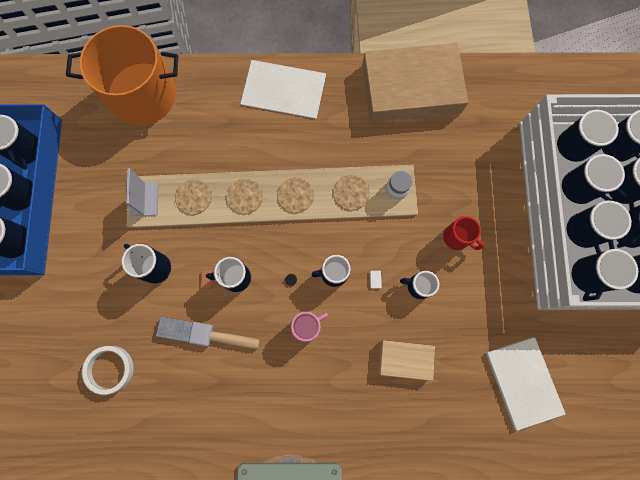

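View pics/scene0.png

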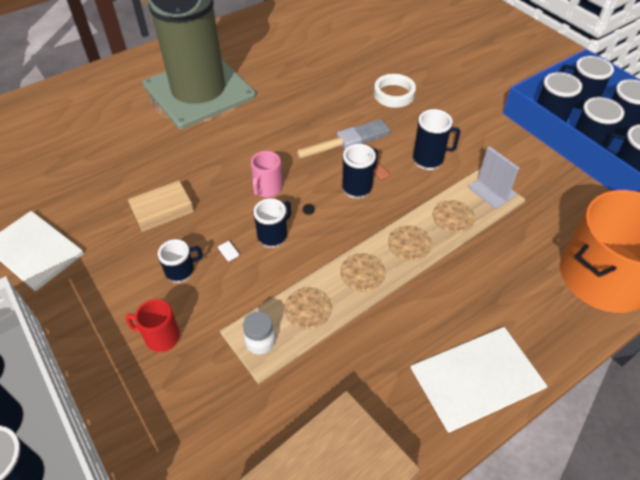

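Top view: end stop is left (141,192), jar right (399,185), and pads sit at (193,196), (244,196), (295,195), (351,193). The mug rims at (140,262), (231,274), (335,270), (424,284) look like 100, 85, 70, 55, with handles mostly left. The scene view agrees. Next I measure them.

```bash
cat > h.py <<'E'
import cv2,numpy as np
def load(n): return dict(np.load(n))
def foc(c): return 240/np.tan(np.radians(float(c['vertical_fov']))/2)
def ray(c,uv,z):
    uv=np.asarray(uv,float).reshape(-1,2);f=foc(c)
    d=np.c_[(uv-[c['cx'],c['cy']])/f,np.ones(len(uv))]@c['R']; C=-c['R'].T@c['t']
    return C+d*((z-C[2])/d[:,2])[:,None]
def cloud(c):
    v,u=np.mgrid[:480,:640];Z=c['range_z'];f=foc(c)
    P=np.stack([(u-c['cx'])/f*Z,(v-c['cy'])/f*Z,Z],-1)-c['t']
    return P@c['R']
def blob(mask,uv):
    """contour of connected region nearest uv"""
    cs,_=cv2.findContours(mask.astype(np.uint8),cv2.RETR_EXTERNAL,cv2.CHAIN_APPROX_NONE)
    cs=[k for k in cs if cv2.contourArea(k)>60]
    return min(cs,key=lambda k:np.hypot(*(k.reshape(-1,2).mean(0)-uv)))
def circ(P):
    A=np.c_[2*P[:,:2],np.ones(len(P))];s=np.linalg.lstsq(A,(P[:,:2]**2).sum(1),rcond=None)[0]
    return s[:2],np.sqrt(s[2]+s[0]**2+s[1]**2)
def mugs(c,seeds):
    hsv=cv2.cvtColor(c['frame'],cv2.COLOR_RGB2HSV);m=(hsv[...,1]<70)&(hsv[...,2]>90);P=cloud(c);out=[]
    for uv,h,r,z0 in seeds:
        k=blob(m,uv);ctr,rr=circ(ray(c,cv2.convexHull(k).reshape(-1,2)+0.0,z0+h))
        d=P[...,:2]-ctr;R=np.hypot(d[...,0],d[...,1])
        top=np.percentile(P[...,2][(R<r)&(c['range_z']>0)],98)
        navy=(hsv[...,2]<75)&(hsv[...,1]>30)
        s=navy&(R>r+7)&(R<r+24)&(P[...,2]>z0+h*.5)&(P[...,2]<z0+h*.9)
        hd=d[s].mean(0) if s.sum() else [np.nan]*2
        print(h,'ctr',ctr.round(1),'r',round(rr,1),'top',round(top,1),'handle deg',np.degrees(np.arctan2(hd[1],hd[0])).round(0),s.sum());out.append(ctr)
    return out
E
python3 - <<'E'
from h import *
for n,ms,ps,es in[('top0.npz',[(140,262),(231,274),(335,270),(424,284)],[(193,196),(244,196),(295,195),(351,193)],0),
   ('scene0.npz',[(434,125),(359,158),(270,212),(174,251)],[(453,214),(410,242),(362,271),(307,307)],0)]:
    c=load(n);print(n)
    mugs(c,[(u,h,r,0) for u,h,r in zip(ms,(100,85,70,55),(31,29,27,25))])
    hsv=cv2.cvtColor(c['frame'],cv2.COLOR_RGB2HSV);print('hsv pad/board',[hsv[p[1],p[0]].tolist() for p in ps],hsv[196,220])
    P=cloud(c);z=P[...,2]
    for p in ps: print(P[p[1],p[0]].round(0))
    g=cv2.GaussianBlur(c['frame'][...,2],(5,5),0).astype(int);b=np.median
    m=(g<135)&(z>4)&(z<20)
    m=cv2.morphologyEx(m.astype(np.uint8),cv2.MORPH_CLOSE,np.ones((5,5)));cv2.imwrite('pics/m_'+n[:3]+'.png',m*255)
    for p in ps:
        k=blob(m,p);print('pad',[v.round(1) for v in circ(ray(c,cv2.convexHull(k).reshape(-1,2),13))],cv2.contourArea(k))
E
```

```text
top0.npz
100 ctr [462.4 272.1] r 31.4 top 101.7 handle deg 46.0 21
85 ctr [443.1 108.2] r 29.2 top 87.1 handle deg 97.0 29
70 ctr [451.2 -89.4] r 27.1 top 72.5 handle deg 101.0 29
55 ctr [ 424.6 -260. ] r 25.3 top 57.9 handle deg 79.0 23
hsv pad/board [[16, 99, 175], [16, 102, 173], [16, 101, 171], [16, 103, 164]] [ 17  82 178]
[610. 201.  15.]
[610.  95.  14.]
[612. -10.  15.]
[ 616. -125.   13.]
pad [array([555.5,  28.9]), np.float64(272.3)] 13561.5
pad [array([555.5,  28.9]), np.float64(272.3)] 13561.5
pad [array([555.5,  28.9]), np.float64(272.3)] 13561.5
pad [array([555.5,  28.9]), np.float64(272.3)] 13561.5
scene0.npz
100 ctr [463.2 273.6] r 34.4 top 102.4 handle deg 47.0 59
85 ctr [425.9 142.6] r 63.2 top 87.1 handle deg -27.0 53
70 ctr [452.3 -87.4] r 29.7 top 72.1 handle deg 98.0 43
55 ctr [ 426.  -258.1] r 27.2 top 57.2 handle deg 77.0 46
hsv pad/board [[15, 111, 189], [15, 109, 196], [16, 109, 194], [15, 110, 194]] [ 13 138 153]
[608. 204.  16.]
[612.  98.  14.]
[613.  -8.  15.]
[ 617. -123.   12.]
pad [array([456.6, 181.9]), np.float64(33.9)] 216.5
pad [array([459.7, 102.2]), np.float64(39.9)] 177.0
pad [array([459.7, 102.2]), np.float64(39.9)] 177.0
pad [array([460.6, -91.6]), np.float64(27.3)] 145.5
```

Run:
```python
from h import *
a=cv2.imread('pics/m_top.png')[120:340,80:480];b=cv2.imread('pics/top0.png')[120:340,80:480]
cv2.imwrite('pics/v1.png',cv2.resize(np.vstack([a,b]),None,fx=1.35,fy=1.35))
```

```text
(no output)
```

View pics/v1.png

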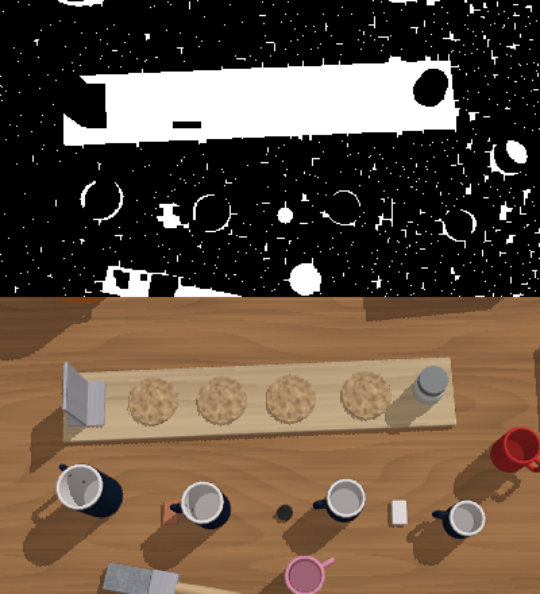

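The crop shows that the mask took the whole board. I need a cork/board colour split inside it.

Run:
```python
from h import *
for n,ps in[('top0.npz',[(193,196),(244,196),(295,195),(351,193)]),('scene0.npz',[(453,214),(410,242),(362,271),(307,307)])]:
    c=load(n);F=cv2.GaussianBlur(c['frame'],(0,0),1.5).astype(np.float32)
    ratio=(F[...,0]-F[...,2])/F[...,0]; W=np.zeros((480,640),np.uint8)
    cen=[ray(c,p,13)[0] for p in ps]
    for p in ps:
        cv2.circle(W,p,30 if n[0]=='t' else 36,1,-1)
        v,u=np.mgrid[:480,:640];X=ray(c,np.c_[u.ravel(),v.ravel()],13).reshape(480,640,3)
        x0=ray(c,p,13)[0,:2];D=np.hypot(*(X[...,:2]-x0).transpose(2,0,1))
        box=D<50
        t,_=cv2.threshold((ratio[box]*500).clip(0,255).astype(np.uint8),0,255,cv2.THRESH_OTSU)
        m=((ratio*500>t)&box).astype(np.uint8);m=cv2.morphologyEx(cv2.morphologyEx(m,cv2.MORPH_CLOSE,np.ones((5,5))),cv2.MORPH_OPEN,np.ones((5,5)))
        k=blob(m,p);ct,r=circ(ray(c,cv2.convexHull(k).reshape(-1,2)+0.0,13))
        print(n,t,ct.round(1),round(r,1),cv2.contourArea(k))
    P=cloud(c);z=P[...,2]
    s=(z>50)&(P[...,0]>550)&(P[...,0]<670)&(P[...,1]>240)&(P[...,1]<370)&(z<105)
    print('stop',np.median(P[s],0).round(0),s.sum())
```

```text
top0.npz 179.0 [609.3 201.2] 37.7 964.5
top0.npz 179.0 [610.3  95.7] 37.7 965.5
top0.npz 179.0 [612.5  -9.3] 37.7 960.0
top0.npz 180.0 [ 617.7 -125.6] 38.0 960.5
stop [604. 301.  81.] 424
scene0.npz 195.0 [609.6 203.5] 37.6 980.0
scene0.npz 195.0 [611.1  97.7] 37.6 1093.0
scene0.npz 195.0 [612.6  -7.6] 37.7 1236.5
scene0.npz 195.0 [ 618.6 -123.4] 37.6 1420.5
stop [605. 304.  77.] 814
```

>>> {"op": "step_arm", "data": {
  "increments": [
    [[0,0,0],[0,0,0.0181],1],
    [[0,0,0],[0,0,0.0181],1],
    [[0,0,0],[0,0,0.0181],1],
    [[0,0,0],[0,0,0.0181],1],
    [[0,0,0],[0,0,0.0181],1],
    [[0,0,0],[0,0,0.0181],1],
    [[0,0,0],[0,0,0.0181],1],
    [[0,0,0],[0,0,0.0181],1],
    [[0,0,0],[0,0,0.0181],1],
    [[0,0,0],[0,0,0.0181],1],
    [[0,0,0],[0,0,0.0181],1],
    [[0,0,0],[0,0,0],1],
    [[0,0,0],[0,0,0],1]
  ]
}}

```text
time_s: 1.18
ee_pos: [180.1, 545.7, 230.7]
ee_rot: [[-0.004, 1.0, -0.0], [1.0, 0.004, -0.001], [-0.001, -0.0, -1.0]]
wrist_force: [0.0, 0.3, 0.5]
width: 85.3
finger_force: 0.0
```

Tool x is now world +y, and tool y is world +x. Next, above mug_100.

>>> {"op": "step_arm", "data": {
  "increments": [
    [[-0.034,0.0354,0],[0,0,0],1],
    [[-0.034,0.0354,0],[0,0,0],1],
    [[-0.034,0.0354,0],[0,0,0],1],
    [[-0.034,0.0354,0],[0,0,0],1],
    [[-0.034,0.0354,0],[0,0,0],1],
    [[-0.034,0.0354,0],[0,0,0],1],
    [[-0.034,0.0354,0],[0,0,0],1],
    [[-0.034,0.0354,0],[0,0,0],1],
    [[-0.034,0.0354,0],[0,0,0],1],
    [[-0.034,0.0354,0],[0,0,0],1],
    [[-0.034,0.0354,0],[0,0,0],1],
    [[-0.034,0.0354,0],[0,0,0],1],
    [[-0.034,0.0354,0],[0,0,0],1],
    [[-0.034,0.0354,0],[0,0,0],1],
    [[-0.034,0.0354,0],[0,0,0],1],
    [[-0.034,0.0354,0],[0,0,0],1],
    [[0,0,0],[0,0,0],1],
    [[0,0,0],[0,0,0],1],
    [[0,0,0],[0,0,0],1]
  ]
}}

```text
time_s: 2.77
ee_pos: [463.2, 274.5, 231.0]
ee_rot: [[-0.002, 1.0, -0.001], [1.0, 0.002, 0.0], [0.0, -0.001, -1.0]]
wrist_force: [-0.5, 0.4, 0.7]
width: 85.5
finger_force: 0.0
```

>>> {"op": "step_arm", "data": {
  "increments": [
    [[-0.003,0,0.03],[0,0,0],1],
    [[0,0,0.03],[0,0,0],1],
    [[0,0,0.03],[0,0,0],1],
    [[0,0,0.03],[0,0,0],1],
    [[0,0,0.03],[0,0,0],1],
    [[0,0,0.03],[0,0,0],1],
    [[0,0,0.03],[0,0,0],1],
    [[0,0,0.03],[0,0,0],1],
    [[0,0,0.03],[0,0,0],1],
    [[0,0,0.03],[0,0,0],1],
    [[0,0,0.03],[0,0,0],1],
    [[0,0,0.022],[0,0,0],1],
    [[0,0,0.014],[0,0,0],1],
    [[0,0,0],[0,0,0],1],
    [[0,0,0],[0,0,0],1]
  ]
}}

```text
time_s: 4.02
ee_pos: [463.4, 273.2, 48.3]
ee_rot: [[-0.002, 1.0, -0.0], [1.0, 0.002, -0.0], [-0.0, -0.0, -1.0]]
wrist_force: [-0.2, -0.3, 0.5]
width: 85.4
finger_force: 0.0
```

>>> {"op": "step_arm", "data": {
  "increments": [
    [[0,0,0],[0,0,0],0.8],
    [[0,0,0],[0,0,0],0.75],
    [[0,0,0],[0,0,0],0.72],
    [[0,0,0],[0,0,0],0.68],
    [[0,0,0],[0,0,0],0.5],
    [[0,0,0],[0,0,0],0.3],
    [[0,0,0],[0,0,0],0.3],
    [[0,0,0],[0,0,0],0.3],
    [[0,0,0],[0,0,0],0.3],
    [[0,0,0],[0,0,0],0.3]
  ],
  "squeeze": 40
}}

```text
time_s: 4.85
ee_pos: [464.4, 273.2, 49.6]
ee_rot: [[-0.001, 1.0, 0.002], [1.0, 0.001, 0.001], [0.001, 0.002, -1.0]]
wrist_force: [-2.5, 0.7, 6.4]
width: 61.0
finger_force: 42.8
```

>>> {"op": "step_arm", "data": {
  "increments": [
    [[0,0,-0.01],[0,0,0],0.3],
    [[0,0,-0.02],[0,0,0],0.3],
    [[0,0,-0.03],[0,0,0],0.3],
    [[0,0,-0.03],[0,0,0],0.3],
    [[0,0,-0.02],[0,0,0],0.3],
    [[0,0,-0.01],[0,0,0],0.3],
    [[-0.005,0.011,0],[0,0,0],0.3],
    [[-0.012,0.025,0],[0,0,0],0.3],
    [[-0.019,0.039,0],[0,0,0],0.3],
    [[-0.023,0.047,0],[0,0,0],0.3],
    [[-0.023,0.048,0],[0,0,0],0.3],
    [[-0.023,0.047,0],[0,0,0],0.3],
    [[-0.019,0.039,0],[0,0,0],0.3],
    [[-0.012,0.025,0],[0,0,0],0.3],
    [[-0.005,0.011,0],[0,0,0],0.3],
    [[0,0,0],[0,0,0],0.3],
    [[0,0,0],[0,0,0],0.3],
    [[0,0,0],[0,0,0],0.3]
  ]
}}

```text
time_s: 6.35
ee_pos: [608.6, 202.7, 107.4]
ee_rot: [[-0.001, 1.0, -0.002], [1.0, 0.001, -0.0], [-0.0, -0.002, -1.0]]
wrist_force: [-0.7, -0.3, -2.2]
width: 61.1
finger_force: 44.1
```

>>> {"op": "step_arm", "data": {
  "increments": [
    [[0,0.002,0.01],[0,0,0],0.3],
    [[0,0,0.02],[0,0,0],0.3],
    [[0,0,0.02],[0,0,0],0.3],
    [[0,0,0.014],[0,0,0],0.3],
    [[0,0,0.01],[0,0,0],0.3],
    [[0,0,0.006],[0,0,0],0.3],
    [[0,0,0.004],[0,0,0],0.3],
    [[0,0,0.003],[0,0,0],0.3],
    [[0,0,0.002],[0,0,0],0.3],
    [[0,0,0],[0,0,0],0.3],
    [[0,0,0],[0,0,0],0.3]
  ]
}}

```text
time_s: 7.27
ee_pos: [611.1, 202.5, 64.2]
ee_rot: [[-0.001, 1.0, 0.001], [1.0, 0.001, 0.0], [0.0, 0.001, -1.0]]
wrist_force: [-0.1, -0.6, -2.3]
width: 61.0
finger_force: 44.2
```

>>> {"op": "step_arm", "data": {
  "increments": [
    [[0,0,0.002],[0,0,0],0.3],
    [[0,0,0.002],[0,0,0],0.3],
    [[0,0,0],[0,0,0],0.3]
  ]
}}

```text
time_s: 7.52
ee_pos: [611.2, 202.5, 62.7]
ee_rot: [[-0.001, 1.0, 0.001], [1.0, 0.001, 0.0], [0.0, 0.001, -1.0]]
wrist_force: [-0.8, -0.3, 2.2]
width: 61.1
finger_force: 44.3
```

>>> {"op": "step_arm", "data": {
  "increments": [
    [[0,0,0.0005],[0,0,0],0.76],
    [[0,0,0],[0,0,0],0.8],
    [[0,0,0],[0,0,0],0.9],
    [[0,0,0],[0,0,0],1],
    [[0,0,0],[0,0,0],1],
    [[0,0,0],[0,0,0],1],
    [[0,0,-0.02],[0,0,0],1],
    [[0,0,-0.05],[0,0,0],1],
    [[0,0,-0.06],[0,0,0],1],
    [[0,0,-0.06],[0,0,0],1],
    [[0,0,-0.06],[0,0,0],1],
    [[0,0,0],[0,0,0],1],
    [[0,0,0],[0,0,0],1]
  ]
}}

```text
time_s: 8.6
ee_pos: [612.9, 202.9, 190.7]
ee_rot: [[-0.001, 1.0, 0.007], [1.0, 0.001, 0.001], [0.001, 0.007, -1.0]]
wrist_force: [0.6, -0.5, 0.1]
width: 85.2
finger_force: 0.0
```

>>> {"op": "step_arm", "data": {
  "increments": [
    [[-0.0187,-0.0335,0],[0,0,0],1],
    [[-0.0187,-0.0335,0],[0,0,0],1],
    [[-0.0187,-0.0335,0],[0,0,0],1],
    [[-0.0187,-0.0335,0],[0,0,0],1],
    [[-0.0187,-0.0335,0],[0,0,0],1],
    [[-0.0187,-0.0335,0],[0,0,0],1],
    [[-0.0187,-0.0335,0],[0,0,0],1],
    [[-0.0187,-0.0335,0],[0,0,0],1],
    [[-0.0187,-0.0335,0],[0,0,0],1],
    [[-0.0187,-0.0335,0],[0,0,0],1],
    [[0,0,0],[0,0,0],1],
    [[0,0,0],[0,0,0],1],
    [[0,0,0],[0,0,0],1]
  ]
}}

```text
time_s: 9.68
ee_pos: [443.6, 109.0, 186.2]
ee_rot: [[-0.001, 1.0, -0.0], [1.0, 0.001, 0.0], [0.0, -0.0, -1.0]]
wrist_force: [1.4, -0.3, 0.0]
width: 85.4
finger_force: 0.0
```

Run:
```python
from plant import env
from h import *
for n in['top','scene']:
    c=env.capture(n);cv2.imwrite(f'pics/{n}1.png',c['frame'][...,::-1]);np.savez(f'{n}1.npz',**c)
    X=np.array([609.5,202.4,113.]);p=c['R']@X+c['t'];uv=foc(c)*p[:2]/p[2]+[c['cx'],c['cy']]
    mugs(c,[(uv,100,31,13)])
```

```text
100 ctr [425.8 244.2] r 205.9 top 3.4 handle deg nan 0
100 ctr [628.  235.1] r 68.0 top 114.7 handle deg -83.0 196
```

```bash
python3 -c "
import cv2,numpy as np
a=cv2.imread('pics/top1.png')[110:330,60:360];b=cv2.imread('pics/scene1.png')[40:260,300:600]
cv2.imwrite('pics/v2.png',cv2.resize(np.hstack([a,b]),None,fx=1.33,fy=1.33))"
```

```text
(no output)
```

View pics/v2.png

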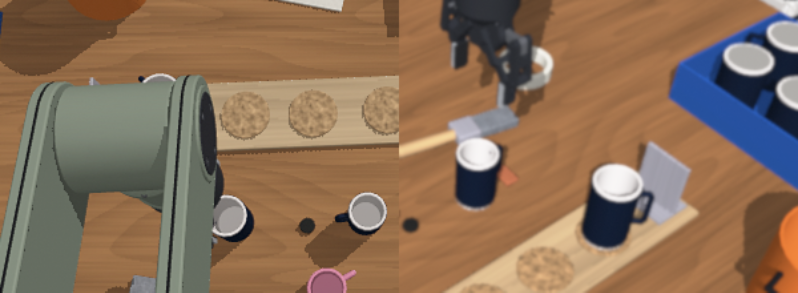

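Mug_100 stands upright on its pad. I'll measure its centring once the arm is clear. Now mug_85.

>>> {"op": "step_arm", "data": {
  "increments": [
    [[0,0,0.03],[0,0,0],1],
    [[0,0,0.035],[0,0,0],1],
    [[0,0,0.035],[0,0,0],1],
    [[0,0,0.035],[0,0,0],1],
    [[0,0,0.035],[0,0,0],1],
    [[0,0,0.035],[0,0,0],1],
    [[0,0,0.035],[0,0,0],1],
    [[0,0,0.03],[0,0,0],1],
    [[0,0,0.02],[0,0,0],1],
    [[0,0,0],[0,0,0],1],
    [[0,0,0],[0,0,0],0.78],
    [[0,0,0],[0,0,0],0.74],
    [[0,0,0],[0,0,0],0.7],
    [[0,0,0],[0,0,0],0.66],
    [[0,0,0],[0,0,0],0.5],
    [[0,0,0],[0,0,0],0.3],
    [[0,0,0],[0,0,0],0.3],
    [[0,0,0],[0,0,0],0.3],
    [[0,0,0],[0,0,0],0.3],
    [[0,0,0],[0,0,0],0.3]
  ]
}}

```text
time_s: 11.45
ee_pos: [444.5, 108.9, 42.9]
ee_rot: [[-0.001, 1.0, 0.003], [1.0, 0.001, 0.0], [0.0, 0.003, -1.0]]
wrist_force: [-1.2, -0.2, 5.4]
width: 57.3
finger_force: 41.6
```

>>> {"op": "step_arm", "data": {
  "increments": [
    [[0,0,-0.01],[0,0,0],0.3],
    [[0,0,-0.02],[0,0,0],0.3],
    [[0,0,-0.03],[0,0,0],0.3],
    [[0,0,-0.03],[0,0,0],0.3],
    [[0,0,-0.02],[0,0,0],0.3],
    [[0,0,-0.01],[0,0,0],0.3],
    [[-0.003,0.011,0],[0,0,0],0.3],
    [[-0.003,0.028,0],[0,0,0],0.3],
    [[-0.003,0.043,0],[0,0,0],0.3],
    [[-0.003,0.055,0],[0,0,0],0.3],
    [[-0.003,0.06,0],[0,0,0],0.3],
    [[-0.003,0.055,0],[0,0,0],0.3],
    [[-0.003,0.043,0],[0,0,0],0.3],
    [[-0.003,0.028,0],[0,0,0],0.3],
    [[-0.001,0.011,0],[0,0,0],0.3],
    [[0,0,0],[0,0,0],0.3],
    [[0,0,0],[0,0,0],0.3],
    [[0,0,0],[0,0,0],0.3]
  ]
}}

```text
time_s: 12.95
ee_pos: [608.8, 96.6, 100.7]
ee_rot: [[-0.001, 1.0, -0.003], [1.0, 0.001, 0.0], [0.0, -0.003, -1.0]]
wrist_force: [0.4, 0.4, -2.4]
width: 56.8
finger_force: 43.3
```

>>> {"op": "step_arm", "data": {
  "increments": [
    [[0,0,0.01],[0,0,0],0.3],
    [[0,0,0.02],[0,0,0],0.3],
    [[0,0,0.02],[0,0,0],0.3],
    [[0,0,0.014],[0,0,0],0.3],
    [[0,0,0.01],[0,0,0],0.3],
    [[0,0,0.006],[0,0,0],0.3],
    [[0,0,0.004],[0,0,0],0.3],
    [[0,0,0.003],[0,0,0],0.3],
    [[0,0,0.002],[0,0,0],0.3],
    [[0,0,0],[0,0,0],0.3],
    [[0,0,0],[0,0,0],0.3]
  ]
}}

```text
time_s: 13.87
ee_pos: [610.7, 96.5, 57.4]
ee_rot: [[-0.001, 1.0, 0.001], [1.0, 0.001, 0.0], [0.0, 0.001, -1.0]]
wrist_force: [-0.0, 0.2, -2.0]
width: 56.7
finger_force: 43.3
```

>>> {"op": "step_arm", "data": {
  "increments": [
    [[0,0,0.002],[0,0,0],0.3],
    [[0,0,0.002],[0,0,0],0.3],
    [[0,0,0],[0,0,0],0.3]
  ]
}}

```text
time_s: 14.12
ee_pos: [610.9, 96.5, 56.0]
ee_rot: [[-0.001, 1.0, 0.001], [1.0, 0.001, -0.0], [-0.0, 0.001, -1.0]]
wrist_force: [-1.8, -0.5, 3.4]
width: 57.0
finger_force: 43.5
```

>>> {"op": "step_arm", "data": {
  "increments": [
    [[0,0,0],[0,0,0],0.72],
    [[0,0,0],[0,0,0],0.8],
    [[0,0,0],[0,0,0],0.9],
    [[0,0,0],[0,0,0],1],
    [[0,0,0],[0,0,0],1],
    [[0,0,0],[0,0,0],1],
    [[0,0,-0.02],[0,0,0],1],
    [[0,0,-0.05],[0,0,0],1],
    [[0,0,-0.06],[0,0,0],1],
    [[0,0,-0.06],[0,0,0],1],
    [[0,0,-0.06],[0,0,0],1],
    [[0,0,0],[0,0,0],1],
    [[0,0,0],[0,0,0],1]
  ]
}}

```text
time_s: 15.2
ee_pos: [612.6, 96.5, 184.1]
ee_rot: [[-0.001, 1.0, 0.007], [1.0, 0.001, 0.0], [0.0, 0.007, -1.0]]
wrist_force: [-0.2, -0.2, -0.6]
width: 85.3
finger_force: 0.0
```

>>> {"op": "step_arm", "data": {
  "increments": [
    [[-0.037,-0.0318,0],[0,0,0],1],
    [[-0.037,-0.0318,0],[0,0,0],1],
    [[-0.037,-0.0318,0],[0,0,0],1],
    [[-0.037,-0.0318,0],[0,0,0],1],
    [[-0.037,-0.0318,0],[0,0,0],1],
    [[-0.037,-0.0318,0],[0,0,0],1],
    [[-0.037,-0.0318,0],[0,0,0],1],
    [[-0.037,-0.0318,0],[0,0,0],1],
    [[-0.037,-0.0318,0],[0,0,0],1],
    [[-0.037,-0.0318,0],[0,0,0],1],
    [[0,0,0],[0,0,0],1],
    [[0,0,0],[0,0,0],1],
    [[0,0,0],[0,0,0],1]
  ]
}}

```text
time_s: 16.28
ee_pos: [451.2, -88.3, 179.3]
ee_rot: [[-0.001, 1.0, -0.001], [1.0, 0.001, 0.001], [0.001, -0.001, -1.0]]
wrist_force: [0.4, -0.9, 0.6]
width: 85.5
finger_force: 0.0
```

Run:
```python
from plant import env
from h import *
for n in['top','scene']:
    c=env.capture(n);cv2.imwrite(f'pics/{n}2.png',c['frame'][...,::-1]);np.savez(f'{n}2.npz',**c)
    for X,h in(((609.5,202.4),100),((610.7,96.7),85)):
        p=c['R']@np.array([*X,h+13.])+c['t'];uv=foc(c)*p[:2]/p[2]+[c['cx'],c['cy']]
        mugs(c,[(uv,h,30,13)])
a=cv2.imread('pics/top2.png')[110:330,60:360];b=cv2.imread('pics/scene2.png')[40:260,300:600]
cv2.imwrite('pics/v3.png',cv2.resize(np.hstack([a,b]),None,fx=1.33,fy=1.33))
```

```text
100 ctr [609.2 201.6] r 31.3 top 114.9 handle deg 47.0 14
85 ctr [609.   95.8] r 29.3 top 99.8 handle deg 98.0 34
100 ctr [627.9 235.8] r 68.7 top 114.7 handle deg -81.0 183
85 ctr [609.9  98.1] r 32.2 top 100.1 handle deg 93.0 1
```

View pics/v3.png

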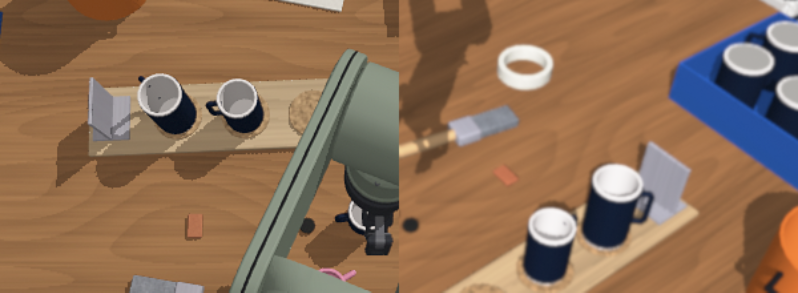

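Both placed mugs are upright and within 2 mm of their pad centres (view: pads 1 and 2 from the stop). Now mug_70.

>>> {"op": "step_arm", "data": {
  "increments": [
    [[0,0,0.03],[0,0,0],1],
    [[0,0,0.035],[0,0,0],1],
    [[0,0,0.035],[0,0,0],1],
    [[0,0,0.035],[0,0,0],1],
    [[0,0,0.035],[0,0,0],1],
    [[0,0,0.035],[0,0,0],1],
    [[0,0,0.035],[0,0,0],1],
    [[0,0,0.03],[0,0,0],1],
    [[0,0,0.022],[0,0,0],1],
    [[0,0,0],[0,0,0],1],
    [[0,0,0],[0,0,0],0.75],
    [[0,0,0],[0,0,0],0.7],
    [[0,0,0],[0,0,0],0.66],
    [[0,0,0],[0,0,0],0.62],
    [[0,0,0],[0,0,0],0.5],
    [[0,0,0],[0,0,0],0.3],
    [[0,0,0],[0,0,0],0.3],
    [[0,0,0],[0,0,0],0.3],
    [[0,0,0],[0,0,0],0.3],
    [[0,0,0],[0,0,0],0.3]
  ]
}}

```text
time_s: 18.05
ee_pos: [452.7, -88.9, 35.3]
ee_rot: [[-0.001, 1.0, 0.002], [1.0, 0.001, -0.0], [-0.0, 0.002, -1.0]]
wrist_force: [0.2, 1.2, 5.2]
width: 53.5
finger_force: 41.2
```

>>> {"op": "step_arm", "data": {
  "increments": [
    [[0,0,-0.01],[0,0,0],0.3],
    [[0,0,-0.02],[0,0,0],0.3],
    [[0,0,-0.03],[0,0,0],0.3],
    [[0,0,-0.03],[0,0,0],0.3],
    [[0,0,-0.02],[0,0,0],0.3],
    [[0,0,-0.01],[0,0,0],0.3],
    [[0.005,0.011,0],[0,0,0],0.3],
    [[0.013,0.026,0],[0,0,0],0.3],
    [[0.021,0.042,0],[0,0,0],0.3],
    [[0.027,0.054,0],[0,0,0],0.3],
    [[0.028,0.058,0],[0,0,0],0.3],
    [[0.027,0.054,0],[0,0,0],0.3],
    [[0.021,0.042,0],[0,0,0],0.3],
    [[0.013,0.026,0],[0,0,0],0.3],
    [[0.005,0.011,0],[0,0,0],0.3],
    [[0,0,0],[0,0,0],0.3],
    [[0,0,0],[0,0,0],0.3],
    [[0,0,0],[0,0,0],0.3]
  ]
}}

```text
time_s: 19.55
ee_pos: [612.0, -8.9, 93.2]
ee_rot: [[-0.001, 1.0, -0.002], [1.0, 0.001, 0.0], [0.0, -0.002, -1.0]]
wrist_force: [0.9, 0.6, -2.4]
width: 53.2
finger_force: 42.5
```

>>> {"op": "step_arm", "data": {
  "increments": [
    [[0,0,0.01],[0,0,0],0.3],
    [[0,0,0.02],[0,0,0],0.3],
    [[0,0,0.02],[0,0,0],0.3],
    [[0,0,0.014],[0,0,0],0.3],
    [[0,0,0.01],[0,0,0],0.3],
    [[0,0,0.006],[0,0,0],0.3],
    [[0,0,0.004],[0,0,0],0.3],
    [[0,0,0.003],[0,0,0],0.3],
    [[0,0,0.002],[0,0,0],0.3],
    [[0,0,0.002],[0,0,0],0.3],
    [[0,0,0],[0,0,0],0.3],
    [[0,0,0],[0,0,0],0.3]
  ]
}}

```text
time_s: 20.55
ee_pos: [613.7, -8.5, 48.8]
ee_rot: [[-0.001, 1.0, 0.0], [1.0, 0.001, -0.0], [-0.0, 0.0, -1.0]]
wrist_force: [-0.0, 0.1, -2.4]
width: 53.2
finger_force: 42.5
```

>>> {"op": "step_arm", "data": {
  "increments": [
    [[0,0,0.002],[0,0,0],0.3],
    [[0,0,0.001],[0,0,0],0.3],
    [[0,0,0],[0,0,0],0.3]
  ]
}}

```text
time_s: 20.8
ee_pos: [613.9, -8.6, 48.4]
ee_rot: [[-0.001, 1.0, 0.001], [1.0, 0.001, -0.0], [-0.0, 0.001, -1.0]]
wrist_force: [-1.7, 0.3, 4.7]
width: 53.6
finger_force: 43.1
```

>>> {"op": "step_arm", "data": {
  "increments": [
    [[0,0,0],[0,0,0],0.68],
    [[0,0,0],[0,0,0],0.76],
    [[0,0,0],[0,0,0],0.88],
    [[0,0,0],[0,0,0],1],
    [[0,0,0],[0,0,0],1],
    [[0,0,0],[0,0,0],1],
    [[0,0,-0.02],[0,0,0],1],
    [[0,0,-0.05],[0,0,0],1],
    [[0,0,-0.06],[0,0,0],1],
    [[0,0,-0.06],[0,0,0],1],
    [[0,0,-0.06],[0,0,0],1],
    [[0,0,0],[0,0,0],1],
    [[0,0,0],[0,0,0],1]
  ]
}}

```text
time_s: 21.88
ee_pos: [615.7, -8.9, 175.9]
ee_rot: [[-0.001, 1.0, 0.007], [1.0, 0.001, -0.001], [-0.001, 0.007, -1.0]]
wrist_force: [0.2, -0.4, -0.2]
width: 85.6
finger_force: 0.0
```

>>> {"op": "step_arm", "data": {
  "increments": [
    [[-0.0358,-0.0267,0],[0,0,0],1],
    [[-0.0358,-0.0267,0],[0,0,0],1],
    [[-0.0358,-0.0267,0],[0,0,0],1],
    [[-0.0358,-0.0267,0],[0,0,0],1],
    [[-0.0358,-0.0267,0],[0,0,0],1],
    [[-0.0358,-0.0267,0],[0,0,0],1],
    [[-0.0358,-0.0267,0],[0,0,0],1],
    [[-0.0358,-0.0267,0],[0,0,0],1],
    [[-0.0358,-0.0267,0],[0,0,0],1],
    [[-0.0358,-0.0267,0],[0,0,0],1],
    [[-0.0358,-0.0267,0],[0,0,0],1],
    [[-0.0358,-0.0267,0],[0,0,0],1],
    [[-0.0358,-0.0267,0],[0,0,0],1],
    [[-0.0358,-0.0267,0],[0,0,0],1],
    [[0,0,0],[0,0,0],1],
    [[0,0,0],[0,0,0],1],
    [[0,0,0],[0,0,0],1]
  ]
}}

```text
time_s: 23.3
ee_pos: [426.5, -258.5, 171.1]
ee_rot: [[-0.001, 1.0, -0.001], [1.0, 0.001, 0.002], [0.002, -0.001, -1.0]]
wrist_force: [-0.6, -0.0, 0.1]
width: 85.3
finger_force: 0.0
```

>>> {"op": "step_arm", "data": {
  "increments": [
    [[0,0,0.03],[0,0,0],1],
    [[0,0,0.035],[0,0,0],1],
    [[0,0,0.035],[0,0,0],1],
    [[0,0,0.035],[0,0,0],1],
    [[0,0,0.035],[0,0,0],1],
    [[0,0,0.035],[0,0,0],1],
    [[0,0,0.035],[0,0,0],1],
    [[0,0,0.033],[0,0,0],1],
    [[0,0,0.023],[0,0,0],1],
    [[0,0,0],[0,0,0],1],
    [[0,0,0],[0,0,0],0.72],
    [[0,0,0],[0,0,0],0.66],
    [[0,0,0],[0,0,0],0.61],
    [[0,0,0],[0,0,0],0.57],
    [[0,0,0],[0,0,0],0.5],
    [[0,0,0],[0,0,0],0.3],
    [[0,0,0],[0,0,0],0.3],
    [[0,0,0],[0,0,0],0.3],
    [[0,0,0],[0,0,0],0.3],
    [[0,0,0],[0,0,0],0.3]
  ]
}}

```text
time_s: 24.97
ee_pos: [427.8, -260.0, 25.6]
ee_rot: [[-0.001, 1.0, 0.002], [1.0, 0.001, -0.001], [-0.001, 0.002, -1.0]]
wrist_force: [-1.5, 1.7, 5.6]
width: 49.6
finger_force: 40.6
```

>>> {"op": "step_arm", "data": {
  "increments": [
    [[0,0,-0.01],[0,0,0],0.3],
    [[0,0,-0.02],[0,0,0],0.3],
    [[0,0,-0.03],[0,0,0],0.3],
    [[0,0,-0.03],[0,0,0],0.3],
    [[0,0,-0.02],[0,0,0],0.3],
    [[0,0,-0.01],[0,0,0],0.3],
    [[0.008,0.011,0],[0,0,0],0.3],
    [[0.018,0.026,0],[0,0,0],0.3],
    [[0.029,0.042,0],[0,0,0],0.3],
    [[0.035,0.05,0],[0,0,0],0.3],
    [[0.045,0.063,0],[0,0,0],0.3],
    [[0.045,0.063,0],[0,0,0],0.3],
    [[0.035,0.05,0],[0,0,0],0.3],
    [[0.028,0.042,0],[0,0,0],0.3],
    [[0.018,0.026,0],[0,0,0],0.3],
    [[0.008,0.011,0],[0,0,0],0.3],
    [[0,0,0],[0,0,0],0.3],
    [[0,0,0],[0,0,0],0.3],
    [[0,0,0],[0,0,0],0.3]
  ]
}}

```text
time_s: 26.55
ee_pos: [617.4, -125.1, 83.3]
ee_rot: [[-0.0, 1.0, -0.002], [1.0, 0.0, 0.0], [0.0, -0.002, -1.0]]
wrist_force: [0.2, -0.4, -1.3]
width: 49.2
finger_force: 41.6
```

>>> {"op": "step_arm", "data": {
  "increments": [
    [[0,0,0.01],[0,0,0],0.3],
    [[0,0,0.02],[0,0,0],0.3],
    [[0,0,0.02],[0,0,0],0.3],
    [[0,0,0.014],[0,0,0],0.3],
    [[0,0,0.01],[0,0,0],0.3],
    [[0,0,0.006],[0,0,0],0.3],
    [[0,0,0.004],[0,0,0],0.3],
    [[0,0,0.003],[0,0,0],0.3],
    [[0,0,0.002],[0,0,0],0.3],
    [[0,0,0.002],[0,0,0],0.3],
    [[0,0,0],[0,0,0],0.3],
    [[0,0,0],[0,0,0],0.3]
  ]
}}

```text
time_s: 27.55
ee_pos: [618.9, -124.6, 38.8]
ee_rot: [[-0.001, 1.0, 0.001], [1.0, 0.001, -0.0], [-0.0, 0.001, -1.0]]
wrist_force: [-0.4, 0.4, -1.5]
width: 49.5
finger_force: 41.7
```

>>> {"op": "step_arm", "data": {
  "increments": [
    [[0,0,0.002],[0,0,0],0.3],
    [[0,0,0.001],[0,0,0],0.3],
    [[0,0,0],[0,0,0],0.3]
  ]
}}

```text
time_s: 27.8
ee_pos: [619.1, -124.7, 38.7]
ee_rot: [[-0.001, 1.0, 0.001], [1.0, 0.001, -0.0], [-0.0, 0.001, -1.0]]
wrist_force: [-4.3, 1.7, 5.5]
width: 49.7
finger_force: 42.2
```

Contact. Release, go up, then move back and right to clear the view.

>>> {"op": "step_arm", "data": {
  "increments": [
    [[0,0,0],[0,0,0],0.63],
    [[0,0,0],[0,0,0],0.73],
    [[0,0,0],[0,0,0],0.86],
    [[0,0,0],[0,0,0],1],
    [[0,0,0],[0,0,0],1],
    [[0,0,0],[0,0,0],1],
    [[0,0,-0.02],[0,0,0],1],
    [[0,0,-0.05],[0,0,0],1],
    [[0,0,-0.06],[0,0,0],1],
    [[0,0,-0.06],[0,0,0],1],
    [[0,0,-0.06],[0,0,0],1],
    [[0,0,-0.06],[0,0,0],1],
    [[0,0,-0.03],[0,0,0],1],
    [[0,0,0],[0,0,0],1],
    [[0,0,0],[0,0,0],1]
  ]
}}

```text
time_s: 29.05
ee_pos: [619.4, -124.9, 208.7]
ee_rot: [[-0.001, 1.0, 0.003], [1.0, 0.001, -0.001], [-0.001, 0.003, -1.0]]
wrist_force: [0.4, 0.8, -0.0]
width: 85.5
finger_force: 0.0
```

>>> {"op": "step_arm", "data": {
  "increments": [
    [[-0.03,-0.05,0],[0,0,0],1],
    [[-0.03,-0.05,0],[0,0,0],1],
    [[-0.03,-0.05,0],[0,0,0],1],
    [[-0.03,-0.05,0],[0,0,0],1],
    [[-0.03,-0.05,0],[0,0,0],1],
    [[-0.03,-0.05,0],[0,0,0],1],
    [[-0.04,-0.04,0],[0,0,0],1],
    [[-0.06,0,0],[0,0,0],1],
    [[-0.06,0,0],[0,0,0],1],
    [[-0.06,0,0],[0,0,0],1],
    [[-0.06,0,0],[0,0,0],1],
    [[0,0,0],[0,0,0],1],
    [[0,0,0],[0,0,0],1],
    [[0,0,0],[0,0,0],1]
  ]
}}

```text
time_s: 30.22
ee_pos: [447.9, -353.4, 204.8]
ee_rot: [[-0.001, 1.0, -0.003], [1.0, 0.001, 0.004], [0.004, -0.003, -1.0]]
wrist_force: [1.1, 0.5, -0.4]
width: 85.4
finger_force: 0.0
```

Run:
```python
from plant import env
from h import *
for n in['top','scene']:
    c=env.capture(n);cv2.imwrite(f'pics/{n}3.png',c['frame'][...,::-1])
    for X,h,r in(((609.5,202.4),100,31),((610.7,96.7),85,29),((612.5,-8.5),70,27),((618.1,-124.5),55,25)):
        p=c['R']@np.array([*X,h+13.])+c['t'];uv=foc(c)*p[:2]/p[2]+[c['cx'],c['cy']]
        mugs(c,[(uv,h,r,13)])
```

```text
100 ctr [609.2 201.6] r 31.3 top 114.6 handle deg 47.0 14
85 ctr [608.9  95.8] r 29.3 top 99.9 handle deg 98.0 32
70 ctr [612.5  -9.2] r 27.3 top 85.0 handle deg 102.0 27
55 ctr [ 617.7 -125. ] r 25.3 top 70.4 handle deg 81.0 21
100 ctr [628.6 234.5] r 67.7 top 115.2 handle deg -84.0 197
85 ctr [609.8  98. ] r 32.2 top 100.2 handle deg 94.0 1
70 ctr [613.2  -6.8] r 30.0 top 85.2 handle deg 98.0 10
55 ctr [ 618.5 -122.7] r 27.3 top 70.5 handle deg 77.0 29
```

View pics/top3.png

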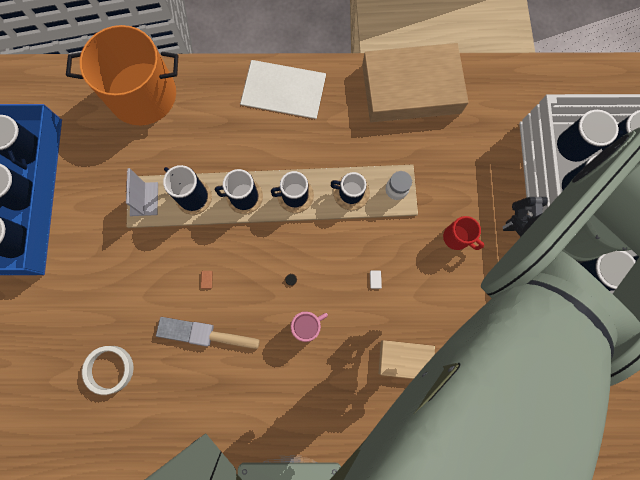

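The top view shows all four mugs upright on the pads at (182,182), (239,184), (294,184) and (352,184), in order from the stop. They are within about 2 mm of the pad centres, and the arm touches nothing (wrist force about 0).

```bash
python3 -c "
from plant import env
print(env.finish_job())"
```

```text
the job is handed in; nothing more can be done
None
```

The job is handed in: all four mugs stand upright on the pads, 100, 85, 70 and 55 mm in order from the steel end stop, each measured within about 2 mm of its pad's centre. The hand-in gave no verdict.

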